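# Heft two copper tumblers and show the heavy-gauge one to the lamp

## Task

Push the bench lamp's dimmer slide fully home at its bright end, then lift the two like-looking copper tumblers off the board one at a time, each clear of the board, to feel which is spun from the heavier sheet. Stand the lighter one back upright where it stood and let go of it; then hold the heavier one up by itself, upright, in the middle of the lamp's beam about 25 cm from its glass, and finish while still holding it there. Drop or knock over neither tumbler, and leave the other things on the bench where they are.

Things in the scene. Friction and masses are not known exactly. Their poses are not given: they have to be found in the camera images.
- board: flat fixed board of pale wood, 110 mm (x) by 360 mm (y), 14 mm thick; origin at the centre of its underside (on the bench), z up, y along its length. The two tumblers stand on it, one towards each end, about 105 mm from its centre.
- tumbler_1: one of two copper tumblers that look alike: round, straight-sided, open on top, tinned silver inside, 60 mm outer diameter, 95 mm high, 2.5 mm wall, rolled rim 65 mm across at the very top that hides the sheet's gauge. One of the two weighs 150 to 190 g, the other 317 to 403 g. Origin at the centre of its underside, z up its axis.
- tumbler_2: the other of the two like tumblers: same looks, sizes and axes as tumbler_1; only the weight differs. Either may stand at either end of the board.
- tumbler_1_mid (a point): middle of tumbler_1, on its axis 47.5 mm above its underside.
- tumbler_2_mid (a point): middle of tumbler_2, on its axis 47.5 mm above its underside.
- lamp: grey LED bench lamp, fixed. Base 200 (x) by 170 (y) by 30 mm high; origin at the centre of its underside; x away from the robot at yaw 0, y to the left. In this frame, mm: dimmer slot along y at x = -55; thin arm, 22 mm over its two bars, from (70, 30, 46) to elbow (105, 60, 390) to back of head (206, -240, 368); round head 92 across, 50 deep, glass facing the robot, 34 degrees down.
- dimmer_cap (a point): centre of the top face of the dimmer's sliding cap: black block with a white line across it, 18 mm (lamp's x) by 24 mm (lamp's y), standing 26 mm above the lamp's base, its top 57.5 mm above the bench. The base beside it is flat and free. It is the only cap on the lamp's base.
- dimmer (a joint): travel of the dimmer cap in m: 0 = dim end stop, 0.070 = bright end stop. It grows along the lamp's +y (to the left as seen from the robot, the end away from the lamp's head, towards the broad end of the white wedge mark beside the slot). Slides with about 2.5 N of friction and stays where it is left.
- lamp_spot (a point): the point in the air in the middle of the lamp's beam, 200 mm above the bench, at (-40, -240, 200) mm in the lamp's frame; straight out from the centre of the glass, which is at (165, -240, 340) mm in that frame, 248 mm away. The heavier tumbler's middle is to be held here.
- small_lid: bystander: small copper lid with a brass knob, 58 mm across, 25 mm high, lying on the board between the tumblers; origin at the centre of its underside.
- hammer: bystander: planishing hammer with wooden handle, 230 mm long, 26 mm high, lying on the bench nearer the robot than the lamp; origin under the middle of its length, x towards the head.
- mallet: bystander: wooden mallet lying on the bench beyond the board, 250 mm long, 52 mm high, head 85 mm across; origin on the bench under its head, handle along -x.
- coffee_pot: bystander: copper coffee pot, 76 mm across, 75 mm high, with a long brass handle along +x rising to about 100 mm; origin at the centre of its underside.
- bowl: bystander: open copper bowl, 110 mm across, 45 mm high; origin at the centre of its underside.
- brass_ear: bystander: cast brass pot handle (U shape, 70 by 85 mm, 12 mm thick) lying flat; origin at its middle on the bench.
- tin_bar: bystander: bar of tin, 24 by 90 by 16 mm, lying flat; origin at the centre of its underside.
There are look-alikes about, which are no part of the job. What is shaped like the tumbler_1 but yellow is not meant. Leave any green look-alike of the tumbler_2 alone.

How it is judged:
By the outcome, as a careful person would: the job done as asked, in the order asked, and still so for the second after the job is handed in, while the arm keeps its last pose, push and grip.
It also fails if it takes over 72 s, if anything falls off the work surface, if the arm or the gripper's body presses on something with over 40 N, if the wrist force passes 120 N, or if a joint passes its speed limit or range.

## Robot

A 6-joint arm with a two-finger parallel gripper is mounted at the origin on the work surface. World frame = base frame: x ahead of the robot, y to its left, z up, the work surface at z = 0. Lengths are in m, angles in rad, forces in N, time in s.
With the tool pointing down it reaches from about 0.35 to 0.85 m from the base axis. Payload 8.1 kg.
Tool frame: the origin (TCP) lies at the centre of the arm's flange, where the gripper is bolted on; the fingertips stand 186 mm ahead of it and the grasp point (between the pads) lies 167 mm ahead of it (robot.grasp_offset is the distance from the TCP to the grasp point, in m); z points along the fingers, y is the line along which they close (so a half turn about z gives the same grasp; the last joint's range is limited). The gripper opens to 93 mm and grips with 3 to 60 N. Pads are 15 mm wide; open, the fingers measure 128 mm over their backs; the gripper's body (75 mm by 188 mm) begins 65 mm behind the grasp point.
Start: joints at [1.096, 0.13, 1.488, -0, 1.523, -0.085], TCP at [0.228, 0.555, 0.405] pointing down, gripper open.
Joint ranges: [-2.96, 2.96], [-0.89, 2.26], [0.02, 2.5], [-1.34, 4.48], [0, 2.73], [-2.66, 2.66]. Speed limits (rad/s): [2.39, 2.39, 2.79, 3.14, 3.14, 3.14].

## Interface

Orientations are given as a rotation vector (axis times angle).
In Python, from plant import robot gives the robot as it stands.
- The arm moves only by the tool drive_tool, never from a script. Its argument "moves" is one flat list of numbers, 7 for each row, row after row: the finger opening in mm, from 0 to 93, then the shift along the tool's x, y, z in mm, then the turn, a rotation vector about the tool's x, y, z in degrees. A call has 1 to 8 rows; each row shifts and turns the commanded pose from where the row before left it, along the tool's axes as they then stand; what a row does not reach is not made up. A row lasts 1/10 s, in which the tool goes at most 50 mm and 8.59 degrees, less where a joint would pass 70% of its speed; a pose out of reach is approached as far as the arm can. A call is refused whole if a number of a shift passes 50 or a number of a turn 8.59, either way. A call with a gripper value outside its range is refused whole. The fingers move at their own pace and stop on an object; "grip_force" is the grip in N (left out, the last holds). Time passes only in rows, so rows that do not move let the fingers close. It gives the time, the measured TCP pose, the force, the opening and the grip force at its end, in the units of the state.
- robot.read_state(): the state, without advancing time (a new reading comes with each control period).
- robot.read_camera(name): name is "scene" or "top" or "wrist"; returns a dict with "color" (384x512x3 uint8, red, green, blue), "depth" (384x512 float32, m along the optical axis (not along the pixel's ray), 0 where there is no reading), "mtx" (3x3 intrinsics, pixels), "R" (3x3) and "t" (3): a world point X has camera coordinates R X + t. Camera axes: x right, y down, z forward; pixel columns grow to the right and rows downward; lengths in m; the calibration is good to about 2 mm. A picture is of the moment at which its call begins.
- robot.close_job(): hands the job in; it is judged then, once.
The state is a dict: "t": time; "q": joint angles; "dq": joint speeds; "joint_torque": joint torques, N m; "tool_pos": TCP position; "orientation": TCP orientation; "force": force on the tool from outside, world axes, zero at the start; "wrist_torque": the same for the moment, N m; "opening": finger opening in m; "gripper_force": force on a finger pad.
Only numpy, scipy, OpenCV 4.12 (cv2) and the standard library are available. Lean on these libraries where they do the work, as an engineer would, in place of code of your own. Each camera call takes 0.05 s, during which the arm holds its last target. There are 200 camera calls.

## Working session

There is one attempt and no reset: what is moved stays moved. The work goes in short steps, Python scripts to look and compute and a tool call to move; the robot and the scene stay as the last step left them, time stands still between calls to the robot, and variables do not carry over. Pictures are saved under pics/ and viewed, at most 10 in all, crops included, and the job is handed in when it is done.

Besides the shell and the picture viewer there is one more tool, called after ">>>" in YAML: its name, and indented under it one key for each argument. drive_tool: Moves the arm, as the interface text tells. Its arguments: {"type":"object","properties":{"moves":{"type":"array","items":{"type":"number"}},"grip_force":{"type":"number"}},"required":["moves"]}

```bash
ls; mkdir -p pics; python3 - <<'E'
from plant import robot
import cv2,numpy as np
s=robot.read_state();print({k:np.round(v,3).tolist() for k,v in s.items()})
for n in("scene","top"):
    c=robot.read_camera(n);np.savez(f"pics/{n}0.npz",**c)
    print(n,c["mtx"].tolist(),np.round(c["R"],3).tolist(),np.round(c["t"],3).tolist())
    cv2.imwrite(f"pics/{n}0.png",cv2.resize(c["color"][:,:,::-1],(768,576)))
E
```

```text
pics
{'t': 0.0, 'q': [1.096, 0.131, 1.489, -0.0, 1.523, -0.085], 'dq': [0.001, -0.001, -0.002, -0.0, -0.0, -0.001], 'joint_torque': [0.002, -55.983, -49.177, 0.077, 0.035, -0.0], 'tool_pos': [0.228, 0.555, 0.404], 'orientation': [-0.608, -3.082, 0.003], 'force': [0.363, -0.563, 0.33], 'wrist_torque': [0.008, -0.04, 0.038], 'gripper_force': 0.0, 'opening': 0.093}
scene [[350.6298837918072, 0.0, 251.13321536937892], [0.0, 350.6298837918072, 187.53383100262565], [0.0, 0.0, 1.0]] [[0.795, 0.606, 0.015], [0.462, -0.591, -0.661], [-0.392, 0.533, -0.75]] [-0.44, -0.133, 1.319]
top [[472.13536121731397, 0.0, 253.36117781118264], [0.0, 472.13536121731397, 196.57970173176193], [0.0, 0.0, 1.0]] [[0.014, -1.0, 0.019], [-0.998, -0.015, -0.06], [0.06, -0.018, -0.998]] [0.021, 0.559, 1.53]
```

View pics/scene0.png

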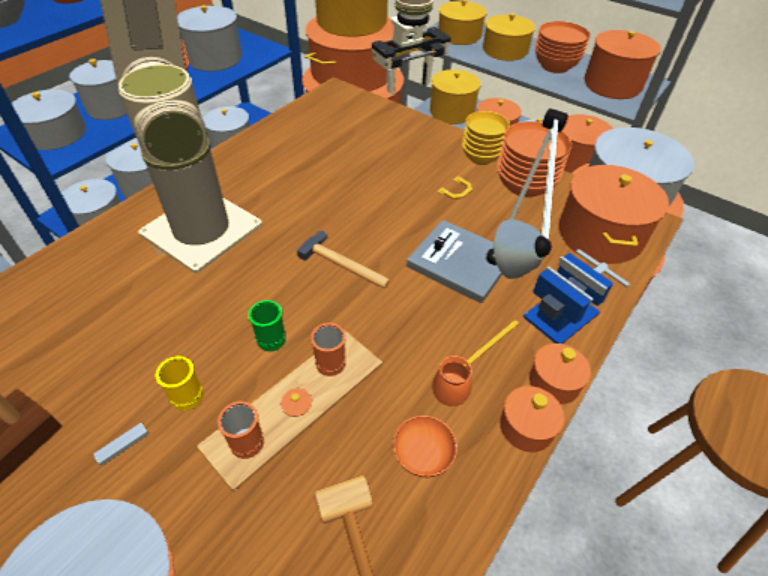

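View pics/top0.png

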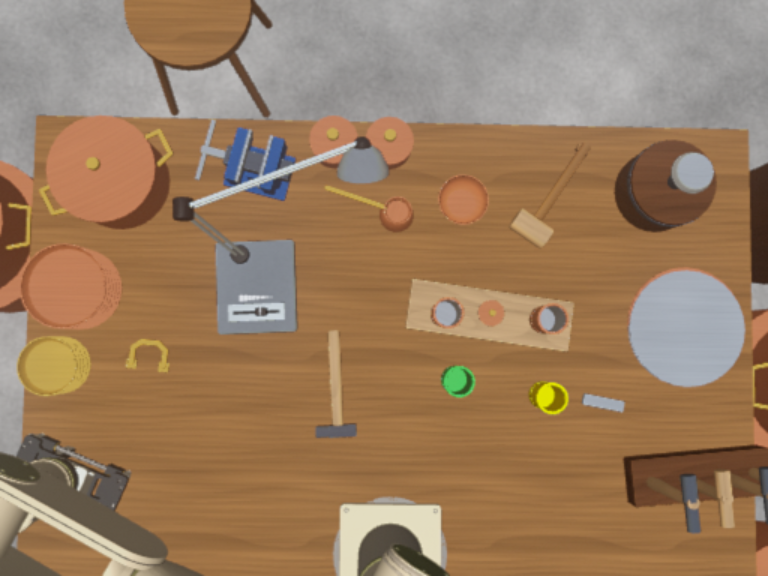

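The scene shows copper tumblers at (330,347) and (241,428), with green (267,325) and yellow (179,382) look-alikes. In the top view the tumblers are at (447,312) and (549,319) on the board, green is at (458,381), yellow at (550,398), and the lamp base with its cap is near (262,312).
I choose the two copper tumblers on the board and the black cap on the lamp base. Next: measure them and check with a crop.

```bash
cat > h.py <<'E'
import numpy as np,cv2
from scipy.optimize import least_squares
def load(n): return dict(np.load(f"pics/{n}.npz"))
def cloud(c):
    d=c["depth"];v,u=np.indices(d.shape)
    P=np.stack([u,v,np.ones_like(u)],-1)@np.linalg.inv(c["mtx"]).T*d[...,None]
    W=(P-c["t"])@c["R"];W[d==0]=np.nan;return W
def ray(c,u,v,z):
    r=c["R"].T@np.linalg.inv(c["mtx"])@[u,v,1];o=-c["R"].T@c["t"];return o+r*(z-o[2])/r[2]
def circ(p):
    f=least_squares(lambda a:np.hypot(p[:,0]-a[0],p[:,1]-a[1])-a[2],[*p.mean(0)[:2],.03],loss="soft_l1",f_scale=.002);return f.x
E
python3 - <<'E'
from h import *
c=load("top0");W=cloud(c);s=1.5;hsv=cv2.cvtColor(c["color"],cv2.COLOR_RGB2HSV)
for (u,v,n) in((447,312,"tumL"),(549,319,"tumR"),(458,381,"green"),(550,398,"yel")):
    u,v=int(u/s),int(v/s);w=W[v-18:v+19,u-18:u+19].reshape(-1,3)
    p=w[(w[:,2]>.085)&(w[:,2]<.125)];print(n,len(p),np.nanpercentile(w[:,2],[2,50,98]).round(3),p[:,2].mean().round(3),circ(p).round(4), p.min(0).round(3),p.max(0).round(3))
# lamp base
m=(np.abs(W[...,2]-.030)<.006);m[:, 210:]=0;m[:150]=0;m[240:]=0;m[:,:130]=0
m=cv2.morphologyEx(m.astype(np.uint8),cv2.MORPH_OPEN,np.ones((5,5)))
n,l,st,ce=cv2.connectedComponentsWithStats(m);k=1+st[1:,4].argmax()
p=W[l==k];r=cv2.minAreaRect(p[:,:2].astype(np.float32));print("base",r,p[:,2].mean(),st[k])
# cap
w=W[160:235,140:205].reshape(-1,3);q=w[(w[:,2]>.048)&(w[:,2]<.066)];print("cap",len(q),np.median(q,0).round(4),q.min(0),q.max(0))
a=cv2.resize(c["color"][150:230,138:208,::-1],None,fx=5,fy=5,interpolation=2);b=cv2.resize(c["color"][170:290,265:425,::-1],None,fx=2.5,fy=2.5,interpolation=2)
o=np.zeros((400,760,3),np.uint8);o[:400,:350]=a;o[:300,355:755]=b;cv2.imwrite("pics/crop1.png",o)
E
```

```text
tumL 128 [-0.002  0.016  0.112] 0.108 [ 0.5196 -0.108   0.0294] [ 0.489 -0.141  0.089] [ 0.551 -0.078  0.118]
tumR 153 [-0.004  0.015  0.112] 0.106 [ 0.5105 -0.3232  0.0293] [ 0.48  -0.356  0.085] [ 0.541 -0.291  0.118]
green 119 [-0.006  0.003  0.098] 0.095 [ 0.3785 -0.1336  0.0296] [ 0.347 -0.166  0.085] [ 0.409 -0.103  0.103]
yel 127 [-0.006  0.003  0.098] 0.095 [ 0.3471 -0.3259  0.0295] [ 0.316 -0.359  0.085] [ 0.378 -0.294  0.105]
base ((0.558942437171936, 0.2784809172153473), (0.03945073485374451, 0.06264609098434448), 2.267780303955078) 0.031040432435393322 [167 189  20  13 170]
cap 104 [0.6273 0.3176 0.0532] [0.50920742 0.27213986 0.04818422] [0.65893216 0.34948797 0.06581331]
```

View pics/crop1.png

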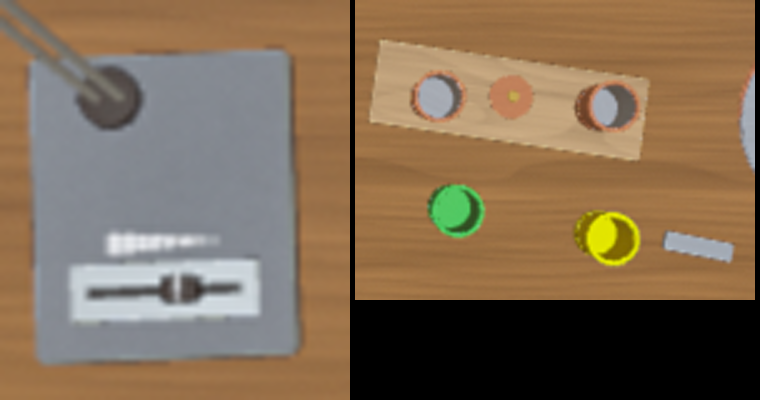

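The crop shows the cap with its white line at crop pixel (182,290). The broad end of the wedge points left, which is +y. The tumblers on the board are copper, while the green and yellow ones stand off it.

```bash
python3 - <<'E'
from h import *
from plant import robot
from scipy.spatial.transform import Rotation as R
c=load("top0")
k=[ray(c,138+u/5,150+v/5,.03) for u,v in((33,58),(290,50),(298,353),(38,362))]
TL,TR,BR,BL=[x[:2] for x in k];C=(TL+TR+BR+BL)/4
print(np.round(k,3),"sizes",[np.linalg.norm(a-b).round(3) for a,b in((TL,TR),(BL,BR),(TL,BL),(TR,BR))])
ax=(TL-BL+TR-BR);ay=(TL-TR+BL-BR);y1=np.arctan2(ax[1],ax[0]);y2=np.arctan2(-ay[0],ay[1]);y=(y1+y2)/2;print("C",C,"yaw",np.degrees([y1,y2,y]))
M=np.array([[np.cos(y),-np.sin(y)],[np.sin(y),np.cos(y)]])
cap=ray(c,138+182/5,150+290/5,.0575);print("cap",cap,"lampframe",M.T@(cap[:2]-C))
for n,p in(("spot",[-.04,-.24]),("glass",[.165,-.24]),("slot",[-.055,0])):print(n,C+M@p)
s=robot.read_state();print(s["tool_pos"],R.from_rotvec(s["orientation"]).as_matrix().round(3))
# second view check of cap: scene dark pixels near the projected cap
for n,cc in(("scene",load("scene0")),):
  for P in(cap,[*(C+M@[.165,-.24]),.34],[.5196,-.1095,.109],[.5105,-.3235,.109]):
    q=cc["R"]@P+cc["t"];uv=cc["mtx"]@q/q[2];print("scene px*1.5",uv[:2]*1.5)
E
```

```text
[[0.666 0.384 0.03 ]
 [0.674 0.218 0.03 ]
 [0.477 0.209 0.03 ]
 [0.469 0.376 0.03 ]] sizes [np.float64(0.167), np.float64(0.167), np.float64(0.197), np.float64(0.197)]
C [0.57140901 0.29676878] yaw [2.61754964 2.77511417 2.6963319 ]
cap [0.51571439 0.28033011 0.0575    ] lampframe [-0.05640627 -0.01380045]
spot [0.54274349 0.05515278]
glass [0.74751653 0.06479649]
slot [0.5164699  0.29418144]
[0.22787939 0.55482836 0.40378251] [[-0.925  0.38  -0.001]
 [ 0.38   0.925 -0.001]
 [ 0.    -0.002 -1.   ]]
scene px*1.5 [437.48651712 239.09818288]
scene px*1.5 [506.82811147 248.45976263]
scene px*1.5 [327.65987804 335.23926691]
scene px*1.5 [238.17325371 416.47672246]
```

>>> drive_tool:
  moves: [0,0,0,20,0,0,-8.3,0,0,0,20,0,0,-8.3,0,0,0,20,0,0,-8.4,0,-27.6,-32.6,0,0,0,0,0,-27.6,-32.6,0,0,0,0,0,-27.6,-32.6,0,0,0,0,0,-27.6,-32.6,0,0,0,0,0,-27.6,-32.6,0,0,0,0]
  grip_force: 20

```text
t: 0.9
tool_pos: [0.3741, 0.3971, 0.3443]
orientation: [0.073, -3.14, 0.001]
force: [0.7, 0.2, -0.1]
opening: 0.0336
gripper_force: 0.0
```

>>> drive_tool:
  moves: [0,-27.6,-32.6,10,0,0,0,0,-27.6,-32.6,10,0,0,0,0,-27.6,-32.6,10,0,0,0,0,-27.6,-32.6,0,0,0,0,0,-27.6,-32.6,0,0,0,0,0,0,0,0,0,0,0]

```text
t: 1.5
tool_pos: [0.5214, 0.2384, 0.3143]
orientation: [-0.066, 3.14, -0.002]
force: [0.7, 0.5, -0.5]
opening: 0.0003
gripper_force: 0.0
```

>>> drive_tool:
  moves: [0,2,0,30,0,0,0,0,2,0,30,0,0,0,0,0,0,20,0,0,0,0,0,0,9,0,0,0,0,0,0,0,0,0,0]

```text
t: 2.0
tool_pos: [0.5138, 0.2421, 0.2241]
orientation: [0.074, -3.138, 0.002]
force: [0.3, -0.3, 0.3]
opening: 0.0005
gripper_force: 0.0
```

>>> drive_tool:
  moves: [0,0,8,0,0,0,0,0,0,8,0,0,0,0,0,0,8,0,0,0,0,0,0,8,0,0,0,0,0,0,0,0,0,0,0]

```text
t: 2.5
tool_pos: [0.5135, 0.2754, 0.2265]
orientation: [-0.075, 3.139, 0.002]
force: [-0.6, 0.5, 0.2]
opening: 0.0004
gripper_force: 0.0
```

```bash
python3 - <<'E'
from plant import robot
import cv2,numpy as np
o=[]
for n in("top","wrist"):
    c=robot.read_camera(n);np.savez(f"pics/{n}1.npz",**c);o.append(c["color"][:,:,::-1])
print(robot.read_state()["force"])
a=cv2.resize(o[0][150:240,135:215],None,fx=4.2,fy=4.2);b=cv2.resize(o[1],(440,330))
r=np.zeros((380,790,3),np.uint8);r[:a.shape[0],:a.shape[1]]=a;r[:330,345:785]=b;cv2.imwrite("pics/c2.png",r)
E
```

```text
[-0.18572063  0.32859965  0.42265979]
```

View pics/c2.png

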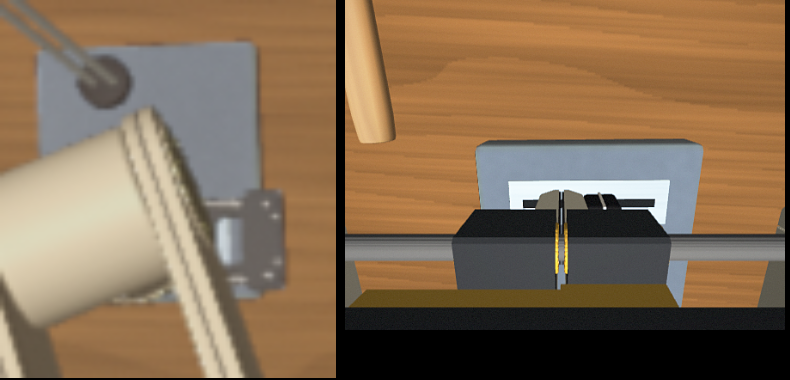

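The wrist view shows the closed tips at (563,200) just left of the cap at (602,202), with slot free to its right up to about (655,203). I keep pushing until the end stop is felt.

>>> drive_tool:
  moves: [0,0,7,0,0,0,0,0,0,7,0,0,0,0,0,0,0,0,0,0,0]

```text
t: 2.9
tool_pos: [0.5125, 0.2887, 0.2256]
orientation: [0.074, -3.14, -0.0]
force: [-0.4, 0.6, -0.2]
opening: 0.0004
gripper_force: 0.0
```

>>> drive_tool:
  moves: [0,0,6,0,0,0,0,0,0,3,0,0,0,0,0,0,0,0,0,0,0]

```text
t: 3.2
tool_pos: [0.5121, 0.2974, 0.2256]
orientation: [0.074, -3.141, -0.0]
force: [0.2, -1.2, -0.2]
opening: 0.0002
gripper_force: 0.1
```

>>> drive_tool:
  moves: [0,0,4,0,0,0,0,0,0,0,0,0,0,0]

```text
t: 3.4
tool_pos: [0.512, 0.3013, 0.2256]
orientation: [0.073, -3.141, -0.0]
force: [-0.1, -1.0, 1.0]
opening: 0.0005
gripper_force: 0.3
```

>>> drive_tool:
  moves: [0,0,4,0,0,0,0,0,0,0,0,0,0,0]

```text
t: 3.6
tool_pos: [0.5119, 0.3043, 0.2256]
orientation: [0.073, -3.14, 0.004]
force: [-0.2, -7.9, 3.1]
opening: 0.0002
gripper_force: 4.1
```

Now the force rises: the end stop. One more millimetre to confirm.

>>> drive_tool:
  moves: [0,0,1.5,0,0,0,0,0,0,0,0,0,0,0]

```text
t: 3.8
tool_pos: [0.512, 0.3048, 0.2256]
orientation: [0.072, -3.14, 0.007]
force: [-2.9, -14.4, 5.7]
opening: 0.0008
gripper_force: 7.1
```

```bash
python3 - <<'E'
from plant import robot
import cv2,numpy as np
c=robot.read_camera("wrist");cv2.imwrite("pics/c3.png",c["color"][130:300,80:470,::-1])
s=robot.read_state();print(s["force"],s["tool_pos"])
E
```

```text
[ -2.27471418 -12.94394949   5.68739389] [0.51200347 0.30479878 0.22562307]
```

View pics/c3.png

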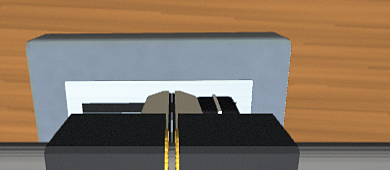

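The cap is at the right-hand end of the slot with about 13 N against the stop. I back off and go to the first tumbler.

>>> drive_tool:
  moves: [0,0,-8,0,0,0,0,0,0,-8,0,0,0,0,0,0,0,-50,0,0,0,0,0,0,-50,0,0,0,93,0,-30,-20,0,0,0,93,1,-40,0,0,0,0,93,1,-40,0,0,0,0,93,1,-40,0,0,0,0]

```text
t: 4.65
tool_pos: [0.5164, 0.1392, 0.3464]
orientation: [-0.074, 3.139, 0.001]
force: [0.6, -0.7, -0.0]
opening: 0.0281
gripper_force: 0.0
```

>>> drive_tool:
  moves: [93,1,-40,0,0,0,0,93,1,-40,0,0,0,0,93,1,-40,0,0,0,0,93,1,-40,0,0,0,0,93,1,-40,0,0,0,0,93,0,-30,0,0,0,0,93,0,0,0,0,0,0,93,0,0,0,0,0,0]

```text
t: 5.45
tool_pos: [0.5222, -0.0899, 0.3458]
orientation: [-0.07, 3.14, 0.001]
force: [0.6, 1.5, -0.3]
opening: 0.0913
gripper_force: 0.0
```

```bash
cat > look.py <<'E'
from h import *
from plant import robot
from scipy.spatial.transform import Rotation as R
def rim(x,y,z=.109,save=None):
    c=robot.read_camera("wrist");W=cloud(c);s=robot.read_state()
    if save: cv2.imwrite(f"pics/{save}.png",c["color"][:,:,::-1])
    w=W.reshape(-1,3);k=(abs(w[:,2]-z)<.012)&(np.hypot(w[:,0]-x,w[:,1]-y)<.05);p=w[k]
    T=R.from_rotvec(s["orientation"]).as_matrix()
    print("n",len(p),"z",np.round(np.percentile(p[:,2],[5,50,95]),4) if len(p) else 0)
    print("tool",np.round(s["tool_pos"],4),"ydir",T[:,1].round(3),"zdir",T[:,2].round(3),"F",np.round(s["force"],2))
    if len(p)>20:
        f=circ(p);print("circle",f.round(4),"min",p.min(0).round(3),"max",p.max(0).round(3))
        print("shift tool mm",(T.T@(np.array([f[0],f[1],s["tool_pos"][2]])-s["tool_pos"])*1000).round(1))
E
python3 -c "
from look import *
rim(.5198,-.109,save='w4')"
```

```text
n 2016 z [0.0998 0.1086 0.1099]
tool [ 0.5223 -0.0892  0.3458] ydir [-0.046  0.999  0.001] zdir [ 0.     0.001 -1.   ] F [-0.43 -0.79  0.39]
circle [ 0.5172 -0.1104  0.0291] min [ 0.486 -0.143  0.097] max [ 0.55  -0.078  0.111]
shift tool mm [  6.  -20.9  -0. ]
```

View pics/w4.png

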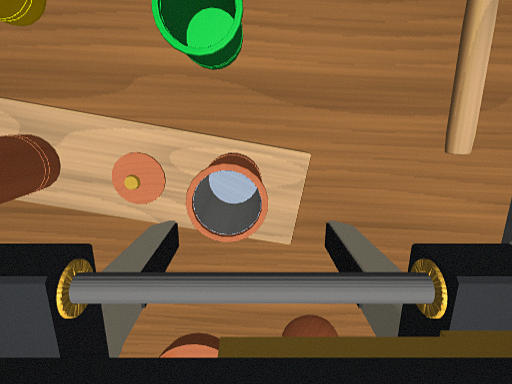

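The wrist view shows the copper tumbler's rim at (227,203), with the lid at (138,178) and the green look-alike well away.

>>> drive_tool:
  moves: [93,5,-21,0,0,0,0,93,0,0,40,0,0,0,93,0,0,40,0,0,0,93,0,0,20,0,0,0,93,0,0,4,0,0,0,93,0,0,0,0,0,0]

```text
t: 6.1
tool_pos: [0.5182, -0.1096, 0.2415]
orientation: [0.075, -3.14, -0.001]
force: [0.0, -0.3, -0.3]
opening: 0.0932
gripper_force: 0.0
```

>>> drive_tool:
  moves: [50,0,0,0,0,0,0,50,0,0,0,0,0,0,50,0,0,0,0,0,0,50,0,0,0,0,0,0,50,0,0,0,0,0,0,50,0,0,0,0,0,0]
  grip_force: 25

```text
t: 6.7
tool_pos: [0.5185, -0.1107, 0.2423]
orientation: [-0.073, 3.14, -0.0]
force: [0.0, 2.4, 3.3]
opening: 0.0596
gripper_force: 25.0
```

>>> drive_tool:
  moves: [50,0,0,0,0,0,0,50,0,0,-5,0,0,0,50,0,0,-15,0,0,0,50,0,0,-20,0,0,0,50,0,0,-20,0,0,0,50,0,0,0,0,0,0,50,0,0,0,0,0,0,50,0,0,0,0,0,0]

```text
t: 7.5
tool_pos: [0.5177, -0.1106, 0.3005]
orientation: [0.073, -3.139, -0.001]
force: [0.2, -0.1, -4.1]
opening: 0.0598
gripper_force: 25.0
```

>>> drive_tool:
  moves: [50,0,0,0,0,0,0,50,0,0,0,0,0,0,50,0,0,0,0,0,0]

```text
t: 7.8
tool_pos: [0.5181, -0.1106, 0.3011]
orientation: [0.073, -3.14, -0.001]
force: [-0.8, -1.0, -4.1]
opening: 0.0595
gripper_force: 25.0
```

```bash
python3 - <<'E'
from plant import robot
import numpy as np
F=[]
for n in range(10):
    robot.read_camera("wrist");s=robot.read_state();F.append(s["force"])
print(np.mean(F,0),np.std(F,0),s["tool_pos"],s["opening"],s["joint_torque"],s["wrist_torque"])
E
```

```text
[-0.24758166 -0.01525856 -3.5781419 ] [0.52846777 0.45334145 0.58291803] [ 0.51829462 -0.11070866  0.30178599] 0.05969335189978128 [ 3.90790956e-04 -4.92932546e+01 -4.84924400e+01 -3.82019032e-02
  6.47038221e-02 -1.71488350e-04] [ 0.11321647  0.00392759 -0.04321902]
```

3.6 N means about 365 g, so this is the heavy one. I set it back where it stood, then lift the other as asked.

>>> drive_tool:
  moves: [50,0,0,20,0,0,0,50,0,0,20,0,0,0,50,0,0,12,0,0,0,50,0,0,5,0,0,0,50,0,0,3,0,0,0,50,0,0,0,0,0,0,50,0,0,0,0,0,0]

```text
t: 9.0
tool_pos: [0.5187, -0.1109, 0.2426]
orientation: [-0.073, 3.139, -0.001]
force: [0.0, -0.8, -2.3]
opening: 0.0594
gripper_force: 25.0
```

>>> drive_tool:
  moves: [70,0,0,0,0,0,0,93,0,0,0,0,0,0,93,0,0,0,0,0,0,93,0,0,0,0,0,0,93,0,0,0,0,0,0,93,0,0,0,0,0,0]

```text
t: 9.6
tool_pos: [0.5183, -0.1107, 0.2418]
orientation: [-0.073, 3.141, 0.0]
force: [-0.5, -0.0, -0.1]
opening: 0.0927
gripper_force: 0.0
```

>>> drive_tool:
  moves: [93,0,0,-40,0,0,0,93,0,0,-40,0,0,0,93,0,0,-30,0,0,0,93,4,-40,0,0,0,0,93,4,-40,0,0,0,0,93,4,-40,0,0,0,0,93,4,-40,0,0,0,0,93,2,-30,0,0,0,0]

```text
t: 10.4
tool_pos: [0.5086, -0.3036, 0.3517]
orientation: [0.072, -3.141, 0.001]
force: [0.7, 1.4, 0.1]
opening: 0.0932
gripper_force: 0.0
```

>>> drive_tool:
  moves: [93,0,0,0,0,0,0,93,0,0,0,0,0,0,93,0,0,0,0,0,0]

```text
t: 10.7
tool_pos: [0.5092, -0.3004, 0.3515]
orientation: [0.074, -3.14, -0.001]
force: [-0.9, 0.5, 0.8]
opening: 0.0929
gripper_force: 0.0
```

```bash
python3 -c "
from look import *
rim(.5095,-.3235,save='w5')
rim(.518,-.1107)"
```

```text
n 1909 z [0.0999 0.1086 0.1099]
tool [ 0.5093 -0.3002  0.3516] ydir [-0.048  0.999  0.001] zdir [-0.  0. -1.] F [-0.11 -0.68 -0.3 ]
circle [ 0.5079 -0.3262  0.0292] min [ 0.477 -0.358  0.097] max [ 0.541 -0.294  0.111]
shift tool mm [  2.6 -25.9  -0. ]
n 1569 z [0.0978 0.1069 0.1098]
tool [ 0.5094 -0.3002  0.3517] ydir [-0.048  0.999  0.   ] zdir [-0.  0. -1.] F [-0.93 -0.04  0.49]
circle [ 0.5179 -0.1138  0.029 ] min [ 0.486 -0.145  0.097] max [ 0.535 -0.083  0.111]
shift tool mm [-1.740e+01  1.858e+02  1.000e-01]
```

>>> drive_tool:
  moves: [93,2,-26,0,0,0,0,93,0,0,40,0,0,0,93,0,0,40,0,0,0,93,0,0,25,0,0,0,93,0,0,4,0,0,0,93,0,0,0,0,0,0]

```text
t: 11.4
tool_pos: [0.5084, -0.3265, 0.2425]
orientation: [0.075, -3.14, -0.002]
force: [-0.1, 0.3, -0.3]
opening: 0.0929
gripper_force: 0.0
```

>>> drive_tool:
  moves: [50,0,0,0,0,0,0,50,0,0,0,0,0,0,50,0,0,0,0,0,0,50,0,0,0,0,0,0,50,0,0,0,0,0,0,50,0,0,0,0,0,0]

```text
t: 12.0
tool_pos: [0.5085, -0.3274, 0.2434]
orientation: [-0.073, 3.14, -0.001]
force: [0.1, 1.6, 4.8]
opening: 0.0595
gripper_force: 24.6
```

>>> drive_tool:
  moves: [50,0,0,0,0,0,0,50,0,0,-5,0,0,0,50,0,0,-15,0,0,0,50,0,0,-20,0,0,0,50,0,0,-20,0,0,0,50,0,0,0,0,0,0,50,0,0,0,0,0,0,50,0,0,0,0,0,0]

```text
t: 12.8
tool_pos: [0.5079, -0.3271, 0.3015]
orientation: [0.073, -3.139, -0.002]
force: [-0.9, -0.2, -2.7]
opening: 0.0597
gripper_force: 24.6
```

```bash
python3 - <<'E'
from plant import robot
import numpy as np
F=[]
for n in range(10):
    robot.read_camera("wrist");s=robot.read_state();F.append(s["force"])
print(np.mean(F,0),np.std(F,0),s["tool_pos"],s["opening"])
E
```

```text
[ 0.05721289 -0.14824742 -1.99735942] [0.40724705 0.54117097 0.50220828] [ 0.50834774 -0.3274072   0.30266419] 0.0599197036212053
```

About 2 N, so this is the light one. I set it back down and release it.

>>> drive_tool:
  moves: [50,0,0,20,0,0,0,50,0,0,20,0,0,0,50,0,0,12,0,0,0,50,0,0,5,0,0,0,50,0,0,3,0,0,0,50,0,0,0,0,0,0,50,0,0,0,0,0,0]

```text
t: 14.0
tool_pos: [0.5087, -0.3277, 0.2436]
orientation: [-0.073, 3.14, -0.002]
force: [0.2, -0.8, -1.3]
opening: 0.0596
gripper_force: 24.6
```

>>> drive_tool:
  moves: [70,0,0,0,0,0,0,93,0,0,0,0,0,0,93,0,0,0,0,0,0,93,0,0,0,0,0,0,93,0,0,0,0,0,0,93,0,0,0,0,0,0]

```text
t: 14.6
tool_pos: [0.5083, -0.3274, 0.2427]
orientation: [-0.073, 3.141, 0.0]
force: [0.1, 0.1, -0.6]
opening: 0.0929
gripper_force: 0.0
```

>>> drive_tool:
  moves: [93,0,0,-40,0,0,0,93,0,0,-40,0,0,0,93,0,0,-30,0,0,0,93,-4,40,0,0,0,0,93,-4,40,0,0,0,0,93,-4,40,0,0,0,0,93,-4,40,0,0,0,0,93,-3,36,0,0,0,0]

```text
t: 15.4
tool_pos: [0.518, -0.129, 0.3528]
orientation: [-0.073, 3.14, 0.0]
force: [0.7, 0.1, 0.1]
opening: 0.0934
gripper_force: 0.0
```

>>> drive_tool:
  moves: [93,0,0,0,0,0,0,93,0,0,0,0,0,0,93,0,0,0,0,0,0]

```text
t: 15.7
tool_pos: [0.5182, -0.1315, 0.3528]
orientation: [-0.072, 3.141, -0.001]
force: [-0.3, -0.6, -0.5]
opening: 0.0928
gripper_force: 0.0
```

```bash
python3 -c "
from look import *
rim(.518,-.111)
rim(.508,-.327,save='w6')"
```

```text
n 1877 z [0.0997 0.1086 0.1099]
tool [ 0.5182 -0.1318  0.3528] ydir [-0.045  0.999 -0.   ] zdir [ 0. -0. -1.] F [-0.13 -1.56  0.16]
circle [ 0.5173 -0.1122  0.0292] min [ 0.486 -0.144  0.097] max [ 0.551 -0.08   0.111]
shift tool mm [-0.  19.6 -0. ]
n 1447 z [0.098  0.1081 0.1098]
tool [ 0.5181 -0.1319  0.3527] ydir [-0.045  0.999 -0.   ] zdir [-0. -0. -1.] F [-0.33 -0.63  0.56]
circle [ 0.5087 -0.3265  0.029 ] min [ 0.477 -0.347  0.097] max [ 0.541 -0.295  0.111]
shift tool mm [ 1.82e+01 -1.94e+02  1.00e-01]
```

>>> drive_tool:
  moves: [93,0,20,0,0,0,0,93,0,0,40,0,0,0,93,0,0,40,0,0,0,93,0,0,27,0,0,0,93,0,0,4,0,0,0,93,0,0,0,0,0,0]

```text
t: 16.4
tool_pos: [0.517, -0.1114, 0.2413]
orientation: [0.071, -3.139, -0.001]
force: [-0.7, 0.6, 0.8]
opening: 0.093
gripper_force: 0.0
```

>>> drive_tool:
  moves: [50,0,0,0,0,0,0,50,0,0,0,0,0,0,50,0,0,0,0,0,0,50,0,0,0,0,0,0,50,0,0,0,0,0,0,50,0,0,0,0,0,0]
  grip_force: 30

```text
t: 17.0
tool_pos: [0.5175, -0.1108, 0.2424]
orientation: [-0.073, 3.14, -0.001]
force: [-0.7, -0.3, 4.8]
opening: 0.0596
gripper_force: 29.6
```

>>> drive_tool:
  moves: [50,0,0,0,0,0,0,50,0,0,-5,0,0,0,50,0,0,-25,0,0,0,50,0,0,-30,0,0,0,50,0,0,-30,0,0,0,50,0,0,-30,0,0,0,50,0,0,-18,0,0,0,50,0,0,0,0,0,0]

```text
t: 17.8
tool_pos: [0.5179, -0.1109, 0.3826]
orientation: [-0.073, 3.136, -0.002]
force: [1.0, -0.5, -4.2]
opening: 0.059
gripper_force: 29.6
```

>>> drive_tool:
  moves: [50,-4,20,0,0,0,0,50,-6,30,0,0,0,0,50,-6,30,0,0,0,0,50,-6,30,0,0,0,0,50,-6,30,0,0,0,0,50,-4,25,0,0,0,0,50,0,0,0,0,0,0,50,0,0,0,0,0,0]

```text
t: 18.6
tool_pos: [0.541, 0.056, 0.3776]
orientation: [0.075, -3.137, 0.0]
force: [0.9, -0.4, -3.9]
opening: 0.0597
gripper_force: 29.6
```

```bash
python3 - <<'E'
from look import *
s=robot.read_state();print(s["tool_pos"],s["opening"],s["force"])
c=load("wrist1");W=cloud(c);w=W.reshape(-1,3);p=w[abs(w[:,2]-.03)<.004]
print("wrist1 base pts",len(p),np.nanpercentile(p,[.5,99.5],axis=0).round(4)); 
p=p[(p[:,0]>.45)&(p[:,0]<.7)&(p[:,1]>.15)&(p[:,1]<.42)]
for a,b in((.485,.5),(.5,.515)):
    q=p[(p[:,0]>a)&(p[:,0]<b)];print("y range",q[:,1].min(),q[:,1].max())
for a,b in((.22,.24),(.35,.37)):
    q=p[(p[:,1]>a)&(p[:,1]<b)];print("x min",q[:,0].min())
for n in("top","scene"):
    c=robot.read_camera(n);np.savez(f"pics/{n}7.npz",**c);W=cloud(c);w=W.reshape(-1,3)
    h=w[(abs(w[:,0]-.76)<.12)&(abs(w[:,1]-.06)<.09)&(w[:,2]>.28)&(w[:,2]<.45)]
    print(n,"head",len(h),h.min(0),h.max(0),np.median(h,0))
    if n=="scene":
        hs=cv2.cvtColor(c["color"],cv2.COLOR_RGB2HSV)
        k=(abs(w[:,2]-.2)<.06)&(np.hypot(w[:,0]-.5427,w[:,1]-.055)<.06);q=w[k];print("tumbler pts",len(q),q.min(0),q.max(0))
        cv2.imwrite("pics/s7.png",cv2.resize(c["color"][90:290,150:420,::-1],None,fx=2.8,fy=2.8))
E
```

```text
[0.54101525 0.05599425 0.37762338] 0.05969211841348506 [ 0.85543564 -0.4045068  -3.92585999]
wrist1 base pts 20164 [[0.4229 0.1262 0.0261]
 [0.5977 0.3802 0.0325]]
y range 0.20915206737468406 0.37726068530511114
y range 0.2098354169950168 0.37857534920341435
x min 0.4749919538374529
x min 0.46766517165164256
top head 873 [0.72701834 0.02387791 0.34774557] [0.80510792 0.14991226 0.3929514 ] [0.76205776 0.07367361 0.38030763]
scene head 1193 [0.7273929  0.02043351 0.31333144] [0.80824932 0.14934971 0.38889212] [0.77158952 0.04922972 0.37427906]
tumbler pts 526 [0.52384972 0.00773094 0.15012784] [0.57754089 0.09940694 0.25887592]
```

View pics/s7.png

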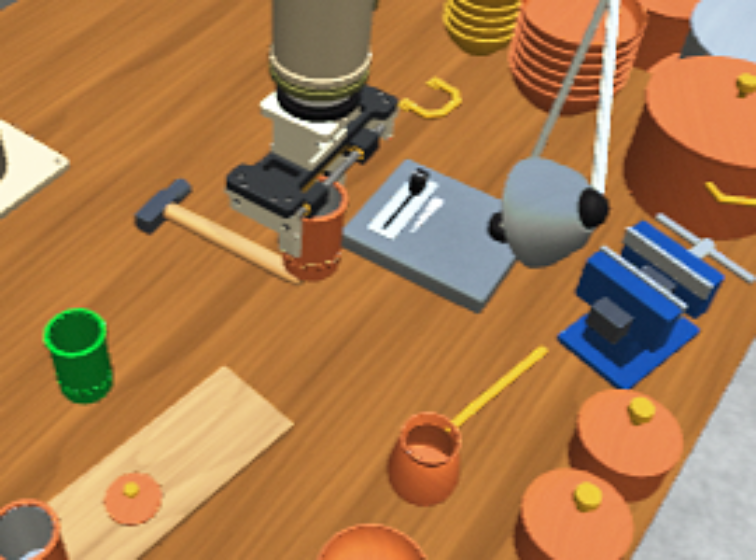

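The picture shows the heavy tumbler held upright at (318,235), the dimmer cap at the far bright end at (419,180), and the light one standing on the board. Small trim, then hand in.

>>> drive_tool:
  moves: [50,-1.5,-1,-3,0,0,0,50,0,0,0,0,0,0,50,0,0,0,0,0,0,50,0,0,0,0,0,0,50,0,0,0,0,0,0,50,0,0,0,0,0,0]

```text
t: 19.3
tool_pos: [0.5431, 0.0546, 0.3827]
orientation: [0.073, -3.141, -0.0]
force: [-0.0, -0.5, -3.1]
opening: 0.0596
gripper_force: 29.6
```

>>> drive_tool:
  moves: [50,0,0,0,0,0,0,50,0,0,0,0,0,0,50,0,0,0,0,0,0]

```text
t: 19.6
tool_pos: [0.5431, 0.0547, 0.3827]
orientation: [0.073, -3.141, 0.0]
force: [0.3, 0.7, -2.5]
opening: 0.0593
gripper_force: 29.6
```

Its middle is now at about z = 0.202 and within about 1 mm of the spot sideways.

```bash
python3 -c "
from plant import robot
print(robot.close_job())"
```

```text
the job is handed in; nothing more can be done
None
```

The job is handed in: the dimmer is pushed against its bright stop, the lighter tumbler (about 2.0 N on the wrist) stands upright where it was, and the heavier one (about 3.6 N) is held upright in the beam within about 2 mm of the lamp spot.

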